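# Swing the well-plate stand to the index mark and reclamp it

### The job

Loosen the black T-knob of the swivel plate stand until the clamp lets go, swing the plate nest by its post until its pointer is in line with the index clip on the rim scale, and then retighten the knob to about 0.55 newton metres, neither looser nor tighter by much, and let go. Do not force the nest round while it is clamped, do not overtighten the knob at any time, and leave the other things on the bench alone.

Things in the scene. Friction and masses are not known exactly. Their poses are not given: they have to be found in the camera images.
- pivot (a point): centre of the swivel plate stand, on the vertical axis about which its nest swings; the stand is a round grey base fixed to the bench, 310 mm across, its top 14 mm above the bench; this point lies on that top. Its z axis is up, its y axis points from the clamp side (-y) to the scale side (+y), where dark scale ticks run along the rim
- nest: the swinging head: an aluminium disc (230 mm across, top 24 mm above the bench) carrying a blue plate block with a clear well plate (136 x 90 mm, top 64 mm above the bench), a steel post and a pointer. Its origin lies on the pivot axis at bench height; its y axis points from the pivot towards post and pointer. With the clamp loose it swings easily and stays where left, up to 0.75 rad either way
- post (a point): upright round steel post on the nest, for swinging it: 18 mm across, 92 mm from the pivot axis, standing from 24 to 110 mm above the bench; this point lies on its axis 90 mm above the bench
- pointer (a point): tip of the dark pointer bar of the nest, 6 mm wide, 130 mm from the pivot axis, on the same radius as the post, 22 mm above the bench
- mark (a point): inner end of the dark steel index clip, a 6 mm wide, 16 mm high block clipped on the rim scale and not to be moved (it does not give): the angle mark. This point lies 130 mm from the pivot axis, 22 mm above the bench, so that it meets the pointer tip when the nest stands at the mark
- knob_grip (a point): middle of the black T-bar of the clamp knob: 76 mm long, 12 mm wide, 24 mm high (82 to 106 mm above the bench), turning about the vertical axis through its middle, 95 mm from the pivot on the side opposite the scale, above a grey clamp arm whose top is 62 mm above the bench. x axis along the bar, y across it, z up. Clockwise from above tightens; when let go the bar springs back a little but the clamp stays as it was
- screw (a joint): turn of the clamp screw under the knob in rad, 0 at the start, growing clockwise (tightening), stops at -1.5 and 1.2. It drags about 0.3 N m even when loose; once the pad bites the torque rises smoothly, by about 1 N m per rad near 0.55. Where it bites and how tight it was left differ by up to 0.5 rad from time to time; surely loose at -0.8. The knob's shaft gives about 1 rad per 3 N m
- pad: brass pad under the clamp arm, 36 mm across, pushed down on the nest's disc by the knob (largely hidden by the arm); its origin lies on the knob's axis near bench height. It presses with about 200 N for each N m of tightening torque above 0.32 N m
- vial: small amber glass vial with a white cap, 24 mm across, 42 mm high, loose on the bench near the stand; origin at the centre of its underside
- dish: closed clear flat dish, 92 mm across, 15 mm high, loose on the bench near the stand; origin at the centre of its underside
- reagent: white bottle with a blue cap, 60 mm across, 130 mm high, loose; origin at the centre of its underside
- tray: open red plastic tray, 160 x 110 mm, 40 mm high, loose; origin at the centre of its underside
- tipbox: closed grey tip box, 120 x 85 mm, 60 mm high, loose; origin at the centre of its underside
- beaker: glass beaker, 66 mm across, 90 mm high, loose; origin at the centre of its underside

How it is judged:
On the way, in this order (a step that is already met when the one before it is completed fails the run):
1. the clamp is loosened: the pad presses on the nest's disc with less than 1 N (contact force between pad and nest below 1 N), for 0.2 s.
2. with the clamp loose (pad force under 1 N), the nest's pointer tip stands within 6.5 mm of the index mark (contact force between pad and nest below 1 N and horizontal distance between pointer and mark below 0.0065 m), for 0.2 s.
At the end, for the whole second after the job is handed in: the pointer tip is within 6.5 mm (0.05 rad) of the index mark, the nest at rest, and the pad clamps it with 33 to 60 N (a tightening torque of about 0.48 to 0.62 N m) (horizontal distance between pointer and mark below 0.0065 m and contact force between pad and nest between 33 and 60 N and angular speed of nest below 0.05 rad/s); the robot touches nothing.
It fails at once if the clamp is overtightened: pad force above 85 N (a tightening torque of about 0.75 N m) (contact force between pad and nest above 85 N).
It fails at once if the nest is forced round while clamped: turning faster than 0.15 rad/s with a pad force above 10 N (contact force between pad and nest above 10 N and angular speed of nest above 0.15 rad/s).
It fails at once if a bystander is moved by more than 30 mm (distance of any of vial, dish, reagent, tray, tipbox, beaker from where it was at the start of the episode above 0.03 m).
It also fails if it takes over 67 s, if anything falls off the work surface, if the arm or the gripper's body presses on something with over 40 N, if the wrist force passes 120 N, or if a joint passes its speed limit or range.

### The arm

A 7-joint arm with a two-finger parallel gripper is mounted at the origin on the work surface. World frame = base frame: x ahead of the robot, y to its left, z up, the work surface at z = 0. Lengths are in m, angles in rad, forces in N, time in s.
With the tool pointing down it reaches from about 0.425 to 0.95 m from the base axis. Payload 4.7 kg.
Tool frame: the origin (TCP) lies on the centre line of the jaws, within the pads' length; the fingertips stand robot.nose_length ahead of it and the grasp point (between the pads) lies 8 mm behind it (robot.nose_length is the distance from the TCP to the fingertips, in m); z points along the fingers, y is the line along which they close (so a half turn about z gives the same grasp; the last joint's range is limited). The gripper opens to 85 mm and grips with 20 to 120 N. Pads are 22 mm wide; open, the fingers measure 114 mm over their backs; the gripper's body (76 mm by 85 mm) begins 54 mm behind the grasp point. The pads swing forward as they close: fully open they stand 13 mm farther back than shut.
Start: joints at [-1.292, 0.469, -0.049, 1.532, 0.024, 1.141, -0.082], TCP at [0.204, 0.643, 0.242] pointing down, gripper open.
Joint ranges: [-2.59, 2.59], [-0.33, 1.99], [-1.39, 1.29], [0.1, 2.45], [-1.04, 4.18], [0.21, 1.99], [-2.66, 2.66]. Speed limits (rad/s): [2.57, 2.57, 3.14, 3.14, 3.14, 3.14, 3.14].

### API

Orientations are given as [roll, pitch, yaw] about the fixed x, y, z axes, in that order (R = Rz(yaw) Ry(pitch) Rx(roll)).
In Python, from plant import robot gives the robot as it stands. Calls block until the motion is done:
- robot.goto(position, orientation): joint-space move of the TCP to a pose.
- robot.move_straight(position, vel=0.15, attitude=None, contact_N=None): straight line of the TCP; attitude=None keeps the orientation; vel is the mean speed in m/s. With contact_N (N) it stops when the force on the tool has changed by that much, and returns True; else False.
- robot.move_joints(angles): joint-space move.
- robot.grip(opening, strength=None): opening from 0.0 (shut) to 1.0 (fully open); strength is the grip in N (None keeps the last); returns when the fingers have stopped.
- robot.sleep(seconds).
- robot.inverse_kinematics(position, orientation): joint angles nearest the present ones, or None.
- robot.sense(): the state.
- robot.grab_frame(name): name is "scene" or "top" or "wrist"; returns a dict with "image" (400x640x3 uint8, red, green, blue), "range_z" (400x640 float32, m along the optical axis (not along the pixel's ray), 0 where there is no reading), "fx", "fy", "cx", "cy" (pixels), "R" (3x3) and "t" (3): a world point X has camera coordinates R X + t. Camera axes: x right, y down, z forward; pixel columns grow to the right and rows downward; lengths in m; the calibration is good to about 2 mm. A picture is of the moment at which its call begins.
A pose or a line that the arm cannot do raises robot.IKError and nothing moves.
- robot.close_job(): hands the job in; it is judged then, once.
The state is a dict: "t": time; "joint_pos": joint angles; "joint_velocities": joint speeds; "effort": joint torques, N m; "tcp_pos": TCP position; "tcp_rot": TCP orientation; "wrist_force": force on the tool from outside, world axes, zero at the start; "torque": the same for the moment, N m; "opening": opening from 0.0 (shut) to 1.0 (fully open); "gripper_force": force on a finger pad.
Only numpy, scipy, OpenCV 4.12 (cv2) and the standard library are available. Lean on these libraries where they do the work, as an engineer would, in place of code of your own. Each camera call takes 0.05 s, during which the arm holds its last target. There are 200 camera calls.

## Working session

There is one attempt and no reset: what is moved stays moved. The work goes in short steps, each a Python script; the robot and the scene stay as the last script left them, time stands still between calls to the robot, and variables do not carry over. Pictures are saved under pics/ and viewed, at most 10 in all, crops included, and the job is handed in when it is done.

```bash
mkdir -p pics; ls; python3 - <<'E'
from plant import robot
import cv2,numpy as np
for n in ("top","scene"):
    f=robot.grab_frame(n); np.savez(f"pics/{n}0.npz",**f)
    cv2.imwrite(f"pics/{n}0.png",f["image"][...,::-1])
    print(n,f["fx"],f["cx"],f["cy"],np.round(f["R"],3).tolist(),np.round(f["t"],3))
s=robot.sense(); print({k:np.round(v,3) for k,v in s.items()}, robot.nose_length)
E
```

```text
pics
top 428.67506684416486 322.7517325747164 196.92553014999888 [[0.023, -1.0, -0.008], [-0.998, -0.023, -0.065], [0.065, 0.009, -0.998]] [-0.03   0.585  1.379]
scene 418.3653391521025 319.5204089650187 199.8178499859004 [[0.126, 0.992, -0.013], [0.613, -0.088, -0.785], [-0.78, 0.091, -0.619]] [-0.041 -0.279  1.524]
{'t': np.float64(0.1), 'joint_pos': array([-1.292,  0.469, -0.049,  1.534,  0.024,  1.141, -0.082]), 'joint_velocities': array([ 0.   , -0.002, -0.002, -0.003,  0.002,  0.   , -0.001]), 'effort': array([ 1.0000e-03, -5.1152e+01, -4.7000e-02, -2.3839e+01,  1.1000e-02,
        4.0000e-03, -0.0000e+00]), 'tcp_pos': array([0.204, 0.643, 0.241]), 'tcp_rot': array([-3.14 ,  0.   ,  2.834]), 'wrist_force': array([-0.845, -0.325, -0.405]), 'torque': array([-0.001,  0.035,  0.07 ]), 'gripper_force': np.float64(0.0), 'opening': np.float64(1.001)} 0.011
```

View pics/top0.png

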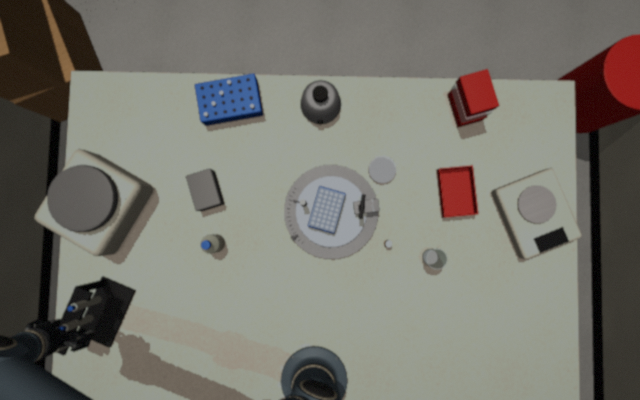

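View pics/scene0.png

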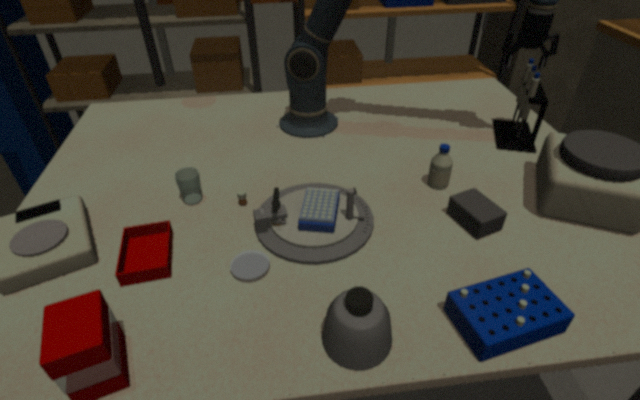

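The top view shows the stand at about (332,211), the T-knob at (362,206), post and pointer near (300,203), and a dark clip candidate near (294,238). I'll enlarge that area and fit the base.

```bash
cat > h.py <<'E'
import numpy as np,cv2
def world(f,u,v,z):
    R=np.array(f["R"]);t=np.array(f["t"])
    d=R.T@np.array([(u-f["cx"])/f["fx"],(v-f["cy"])/f["fy"],1]);c=-R.T@t
    return c+d*(z-c[2])/d[2]
def pix(f,X):
    c=np.array(f["R"])@np.array(X)+f["t"]
    return np.array([f["fx"]*c[0]/c[2]+f["cx"],f["fy"]*c[1]/c[2]+f["cy"]])
E
python3 - <<'E'
from h import *
f=dict(np.load("pics/top0.npz"))
im=f["image"][...,::-1][150:270,260:420]
cv2.imwrite("pics/crop0.png",cv2.resize(im,None,fx=5,fy=5,interpolation=cv2.INTER_CUBIC))
for n,u,v,z in [("pivot",332,211,.014),("knob",362,206,.106),("post",306,203,.11),("clip",294,238,.022),("vial",389,244,.04),("dish",382,170,.015),("beaker",433,258,.09),("reagent",207,245,.13),("tipbox",204,189,.06),("tray",457,192,.04)]: print(n,world(f,u,v,z).round(3))
E
```

```text
pivot [ 0.541 -0.047  0.014]
knob [ 0.555 -0.137  0.106]
post [0.56  0.034 0.11 ]
clip [0.45  0.074 0.022]
vial [ 0.439 -0.231  0.04 ]
dish [ 0.679 -0.208  0.015]
beaker [ 0.402 -0.358  0.09 ]
reagent [0.427 0.325 0.13 ]
tipbox [0.6   0.361 0.06 ]
tray [ 0.61  -0.446  0.04 ]
```

View pics/crop0.png

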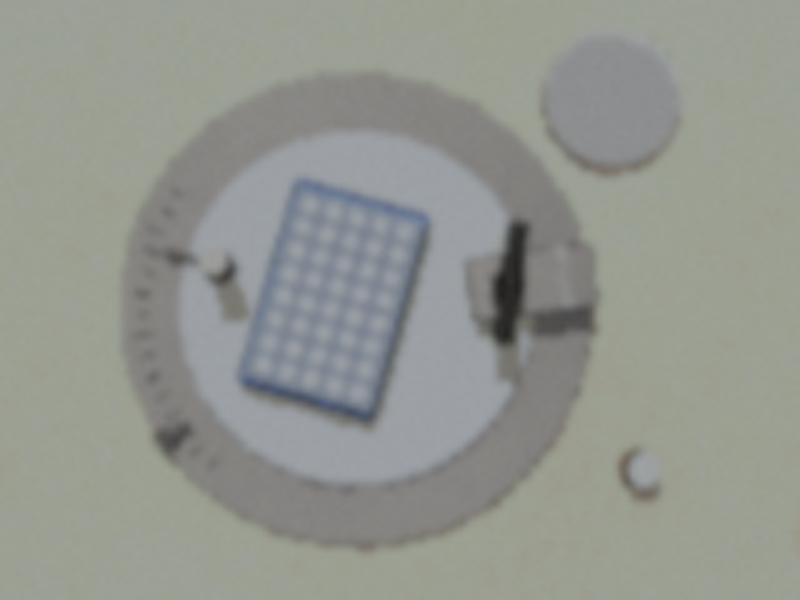

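The crop shows the pointer and post at about (180,257)/(218,262), the clip at (175,437), and the T-bar running (518,222)–(508,342), nearly along world x. Next I move in for a wrist-camera view, with a yaw that leaves j7 room to loosen.

```bash
python3 - <<'E'
from plant import robot
from h import *
for y in np.arange(-3,3.2,.4):
    r=robot.inverse_kinematics([.55,-.137,.09],[np.pi,0,y]); print(round(y,1), None if r is None else np.round(r,2))
t0=robot.sense()["t"]
yaw=-.1
if robot.inverse_kinematics([.53,-.05,.40],[np.pi,0,yaw]) is None: yaw+=np.pi
robot.goto([.53,-.05,.40],[np.pi,0,yaw])
s=robot.sense();print(yaw,s["t"]-t0,s["joint_pos"].round(2),s["torque"])
f=robot.grab_frame("wrist"); np.savez("pics/w1.npz",**f); cv2.imwrite("pics/w1.png",f["image"][...,::-1])
print(f["R"],f["t"],f["fx"],f["cx"])
E
```

```text
-3.0 [-0.13  0.5   0.4   1.95 -0.28  0.75  2.14]
-2.6 [-0.09  0.49  0.34  1.95 -0.24  0.74  2.5 ]
-2.2 [ 0.88  0.7  -0.99  1.89  0.72  0.96  2.06]
-1.8 [-0.58  0.76  1.11  1.97 -0.84  0.97 -2.42]
-1.4 [-0.58  0.76  1.11  1.97 -0.84  0.97 -2.02]
-1.0 [-0.58  0.76  1.11  1.97 -0.84  0.97 -1.62]
-0.6 [-0.58  0.76  1.11  1.97 -0.84  0.97 -1.22]
-0.2 [-0.57  0.74  1.08  1.97 -0.82  0.95 -0.84]
0.2 [-0.53  0.69  0.99  1.97 -0.74  0.9  -0.51]
0.6 [-0.51  0.67  0.96  1.97 -0.71  0.88 -0.13]
1.0 [-0.49  0.65  0.93  1.97 -0.69  0.87  0.24]
1.4 [-0.47  0.64  0.9   1.97 -0.66  0.86  0.62]
1.8 [-0.46  0.62  0.87  1.97 -0.64  0.85  0.99]
2.2 [-0.39  0.58  0.77  1.97 -0.56  0.81  1.32]
2.6 [-0.28  0.54  0.61  1.96 -0.43  0.77  1.6 ]
3.0 [-0.18  0.51  0.46  1.95 -0.32  0.75  1.9 ]
-0.1 2.7582999999999998 [-0.78  0.16  0.93  1.67 -0.13  1.37 -1.5 ] [ 0.01832063 -0.03403481 -0.02143246]
[[-9.68203255e-02 -9.95301854e-01 -2.11413151e-04]
 [-9.49673772e-01  9.23181662e-02  2.99327718e-01]
 [-2.97901916e-01  2.91817806e-02 -9.54150341e-01]] [0.003168   0.42189546 0.69020487] 309.0929351752236 318.3157549202752
```

View pics/w1.png

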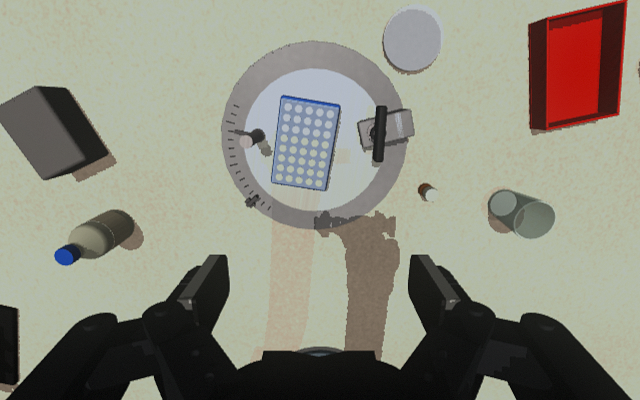

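The wrist view is clear: base centred near (314,135), post top (247,141), T-bar (380,134), clip (252,200), vial (428,192). The depth image can give me accurate poses.

```bash
cat >> h.py <<'E'
def cloud(f):
    z=f["range_z"].astype(float);v,u=np.mgrid[:400,:640]
    c=np.stack([(u-f["cx"])/f["fx"]*z,(v-f["cy"])/f["fy"]*z,z],-1)-f["t"]
    P=c@np.array(f["R"]); P[z==0]=np.nan; return P
E
python3 - <<'E'
from h import *
f=dict(np.load("pics/w1.npz"));P=cloud(f);x,y,z=P[...,0],P[...,1],P[...,2]
d=np.hypot(x-.541,y+.047)
print("bench z",np.nanmedian(z[(d>.2)&(d<.25)]),np.nanstd(z[(d>.2)&(d<.25)&(z<.01)]))
zb=np.nanmedian(z[(d>.12)&(d<.15)&(z<.022)]); print("base z",zb)
m=((z>.007)&(z<.03)&(d<.18)).astype(np.uint8)
cs,_=cv2.findContours(m,cv2.RETR_EXTERNAL,cv2.CHAIN_APPROX_NONE);c=max(cs,key=cv2.contourArea)[:,0]
W=np.array([world(f,u,v,.014) for u,v in c])
from scipy.optimize import least_squares
r=least_squares(lambda p:np.hypot(W[:,0]-p[0],W[:,1]-p[1])-p[2],[.541,-.047,.155],loss="soft_l1",f_scale=.001); print("base",r.x.round(4))
# white disc edge by intensity
g=f["image"].astype(int).sum(2)
pv=r.x[:2];d=np.hypot(x-pv[0],y-pv[1])
def blob(n,m):
    n_,l,s,ce=cv2.connectedComponentsWithStats(m.astype(np.uint8)); k=1+np.argmax(s[1:,4]); q=P[l==k]; 
    ev,V=np.linalg.eigh(np.cov(q[:,:2].T)); print(n,s[k,4],q.mean(0).round(4),"mid",((q.min(0)+q.max(0))/2).round(4),"axis",np.arctan2(V[1,1],V[0,1]).round(3),np.sqrt(ev*12).round(4),"z",np.nanmedian(q[:,2]).round(4)); return q
k=blob("knob",(z>.1)&(np.hypot(x-.555,y+.137)<.06))
box=cv2.minAreaRect(k[:,:2].astype(np.float32)*1000);print(box)
p=blob("posttop",(z>.104)&(np.hypot(x-.56,y-.034)<.06)); print(cv2.minEnclosingCircle(p[:,:2].astype(np.float32)*1000))
q=blob("wellplate",(z>.055)&(z<.07)&(d<.09)); print(cv2.minAreaRect(q[:,:2].astype(np.float32)*1000))
q=blob("clip",(z>.02)&(z<.05)&(d>.122)&(d<.165)&(y>pv[1]+.03)&(x<pv[0]))
a=np.arctan2(q[:,1]-pv[1],q[:,0]-pv[0]); print("clip ang",a.min(),a.max(),np.median(a),"z",q[:,2].min(),q[:,2].max(),"r",np.hypot(q[:,0]-pv[0],q[:,1]-pv[1]).min(),np.hypot(q[:,0]-pv[0],q[:,1]-pv[1]).max())
a=np.arctan2(p[:,1]-pv[1],p[:,0]-pv[0]);print("post ang",np.median(a))
im=f["image"][...,::-1][30:240,210:420]
cv2.imwrite("pics/crop1.png",cv2.resize(im[:,:120],None,fx=4.5,fy=2.8*1,interpolation=cv2.INTER_CUBIC) if 0 else cv2.resize(im[80:190,5:80],None,fx=5,fy=5,interpolation=cv2.INTER_CUBIC))
E
```

```text
bench z 0.0008929364609149078 0.0009508688613484045
base z 0.014729821953061047
base [ 0.5429 -0.0412  0.1526]
knob 15726 [ 0.5338 -0.1023  0.4565] mid [ 0.5292 -0.1009  0.4429] axis 1.253 [0.0232 0.0438] z 0.4586
((528.1168212890625, -98.42034912109375), (48.1218376159668, 28.72965431213379), 77.2121810913086)
posttop 16471 [0.5442 0.0023 0.4571] mid [0.5379 0.     0.4432] axis 1.711 [0.0233 0.0469] z 0.4591
((540.03369140625, 0.04651355743408203), 27.521209716796875)
wellplate 4835 [ 0.5498 -0.0286  0.065 ] mid [ 0.5467 -0.0274  0.0617] axis 2.885 [0.0852 0.1271] z 0.065
((546.95751953125, -28.017398834228516), (85.61114501953125, 132.6978759765625), 75.24819946289062)
clip 93 [0.457  0.0746 0.0275] mid [0.4557 0.0745 0.0266] axis 2.189 [0.0136 0.0258] z 0.0289
clip ang 2.1573733773556114 2.2626658831917488 2.2075742783647727 z 0.020756286279792615 0.03239025758822806 r 0.13045963523698198 0.1548277198014346
post ang 1.4750304868868067
```

View pics/crop1.png

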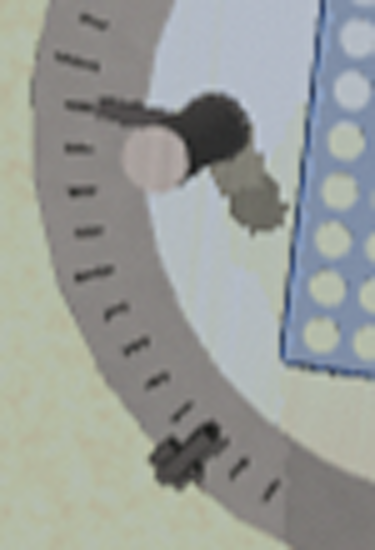

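```bash
python3 - <<'E'
from h import *
from scipy.optimize import least_squares
f=dict(np.load("pics/w1.npz"));P=cloud(f);x,y,z=P[...,0],P[...,1],P[...,2]
pv=np.array([.5429,-.0412]);d=np.hypot(x-pv[0],y-pv[1])
def fit(W,r0,fr=None):
    r=least_squares(lambda p:np.hypot(W[:,0]-p[0],W[:,1]-p[1])-(fr or p[2]),[*pv,r0],loss="soft_l1",f_scale=.001);return r.x.round(4)
def edge(rad,zz,chan,sgn):
    W=[]
    g=cv2.GaussianBlur(f["image"].astype(np.float32)@np.array(chan,np.float32),(0,0),.8)
    for a in np.arange(0,6.28,.05):
        rr=np.arange(rad-.014,rad+.014,.0005); Q=np.array([pix(f,[pv[0]+q*np.cos(a),pv[1]+q*np.sin(a),zz]) for q in rr]).astype(np.float32)
        s=cv2.remap(g,Q[:,:1],Q[:,1:],cv2.INTER_LINEAR)[:,0]; dd=np.gradient(s)*sgn
        if dd.max()>1: q=rr[dd.argmax()]; W.append([pv[0]+q*np.cos(a),pv[1]+q*np.sin(a)])
    return np.array(W)
for n,rad,zz,ch,sg in [("disc",.115,.024,[1/3]*3,-1),("base",.155,.014,[1/3]*3,1)]:
    W=edge(rad,zz,ch,sg); print(n,len(W),fit(W,rad),fit(W,rad,rad))
def blob(n,m):
    n_,l,s,ce=cv2.connectedComponentsWithStats(m.astype(np.uint8)); k=1+np.argmax(s[1:,4]); q=P[l==k]
    print(n,s[k,4],q.mean(0).round(4),cv2.minAreaRect(q[:,:2].astype(np.float32)*1000)); return q
blob("knob",(z>.098)&(z<.115)&(np.hypot(x-.555,y+.137)<.06))
blob("post",(z>.104)&(z<.12)&(np.hypot(x-.56,y-.044)<.06))
blob("arm",(z>.05)&(z<.07)&(np.hypot(x-.555,y+.15)<.05))
blob("vial",(z>.03)&(z<.05)&(np.hypot(x-.439,y+.231)<.04))
blob("dish",(z>.008)&(z<.02)&(np.hypot(x-.679,y+.208)<.06))
E
```

```text
disc 122 [ 0.5419 -0.0416  0.1147] [ 0.5419 -0.0416  0.115 ]
base 125 [ 0.5423 -0.0424  0.1545] [ 0.5422 -0.0425  0.155 ]
knob 532 [ 0.5585 -0.1355  0.1059] ((557.4420166015625, -136.10768127441406), (12.3207426071167, 74.80538940429688), 83.5258560180664)
post 154 [0.5664 0.0458 0.1104] ((566.3511352539062, 45.93004608154297), (17.04183006286621, 17.16234016418457), 81.6197509765625)
arm 760 [ 0.5628 -0.1717  0.0625] ((562.564453125, -169.92129516601562), (39.948734283447266, 45.69614791870117), 9.150938987731934)
vial 188 [ 0.445  -0.2268  0.041 ] ((444.35211181640625, -228.14793395996094), (22.179113388061523, 21.30826187133789), 85.0109634399414)
dish 3202 [ 0.6857 -0.2067  0.0156] ((684.90576171875, -206.79623413085938), (90.25163269042969, 90.0098876953125), 1.5160375833511353)
```

Pivot (0.542,−0.042), knob (0.558,−0.136) with the bar at yaw −0.114, post at angle 1.300 and clip at about 2.20. That means a swing of about +0.90 rad. The crop shows the pointer tip at (100,105) and the clip at (190,455). Now I'll grip the knob and loosen it, logging torque.

```bash
cat >> h.py <<'E'
def tz(robot,n=4):
    q=[]
    for _ in range(n): robot.sleep(.02); q.append(robot.sense()["torque"][2])
    return float(np.mean(q))
def turn(robot,d):
    j=np.array(robot.target if hasattr(robot,"target") else robot.sense()["joint_pos"]); j[6]+=d; robot.move_joints(j)
E
python3 - <<'E'
from plant import robot
from h import *
S=robot.sense
k=[.558,-.136]; yaw=-.114+.02
robot.goto([*k,.16],[np.pi,0,yaw])
robot.move_straight([*k,.087],vel=.08)
t0=tz(robot); print("tare",t0,S()["wrist_force"].round(1),S()["t"],S()["tcp_pos"].round(4))
robot.grip(0.0,80)
s=S();print("gripped",s["opening"],s["gripper_force"],tz(robot)-t0,s["wrist_force"].round(1),s["t"],s["tcp_pos"].round(4))
J=robot.inverse_kinematics([*k,.087],[np.pi,0,yaw]); print(np.round(J,3),s["joint_pos"].round(3))
J=s["joint_pos"].copy(); 
for i in range(1,12):
    q=J.copy(); q[6]+=.1*i; robot.move_joints(q)
    s=S(); print(i,round(s["joint_pos"][6]-J[6],3),round(tz(robot)-t0,3),s["wrist_force"].round(1),round(s["t"],2))
E
```

```text
tare 0.01698603585136285 [-1.   0.5  0. ] 5.0417 [ 0.5584 -0.1362  0.0876]
gripped 0.2054227104503391 78.13489079475403 -0.009612168911853087 [-1.7 -1.9  4.5] 5.6917 [ 0.5581 -0.1366  0.0875]
[-0.383  0.596  0.754  1.95  -0.557  0.815 -0.983] [-0.383  0.595  0.755  1.949 -0.556  0.815 -0.983]
1 0.097 -0.255 [-1.2  0.3  3.4] 6.01
2 0.196 -0.26 [-0.6  0.8  4.2] 6.33
3 0.296 -0.287 [-1.2  2.1  3.3] 6.64
4 0.396 -0.283 [-0.9  1.4  3.6] 6.96
5 0.496 -0.277 [-2.9  2.9  4.7] 7.28
6 0.598 -0.292 [-2.3  3.2  6.3] 7.59
7 0.698 -0.278 [-2.3  3.7  5.8] 7.91
8 0.798 -0.283 [-2.8  3.8  4.9] 8.22
9 0.898 -0.286 [-2.3  3.8  6.7] 8.54
10 0.998 -0.261 [-2.6  3.2  5.7] 8.86
11 1.098 -0.284 [-4.2  4.1  6.6] 9.18
```

```bash
python3 - <<'E'
from plant import robot
from h import *
S=robot.sense; pv=np.array([.542,-.042])
j=S()["joint_pos"].copy(); j[6]-=.09; robot.move_joints(j)
robot.grip(1.0); s=S(); print("free",s["tcp_rot"],s["tcp_pos"].round(4),s["t"])
robot.move_straight([.558,-.136,.16],vel=.15)
P=lambda a,z:[pv[0]+.092*np.cos(a),pv[1]+.092*np.sin(a),z]
a0=1.30
robot.goto(P(a0,.16),[np.pi,0,a0])
robot.move_straight(P(a0,.088),vel=.1); print(S()["wrist_force"].round(1),S()["t"])
robot.grip(0.0,25); print("grip",S()["opening"],S()["gripper_force"],S()["wrist_force"].round(1))
for a in np.linspace(a0,2.20,10)[1:]:
    robot.move_straight(P(a,.088),vel=.06,attitude=[np.pi,0,a])
    s=S(); print(round(a,2),s["wrist_force"].round(1),s["gripper_force"].round(1),round(s["t"],2),s["tcp_pos"].round(4))
robot.sleep(.2)
robot.grip(1.0)
robot.move_straight(P(2.2,.16),vel=.2)
robot.goto([.53,-.07,.36],[np.pi,0,.9]); 
f=robot.grab_frame("wrist"); np.savez("pics/w2.npz",**f); cv2.imwrite("pics/w2.png",f["image"][...,::-1]); print(S()["t"],S()["joint_pos"].round(2))
x,y,z=np.moveaxis(cloud(f),-1,0);C=cloud(f)
def blob(n,m):
    n_,l,s,ce=cv2.connectedComponentsWithStats(m.astype(np.uint8)); k=1+np.argmax(s[1:,4]); q=C[l==k]
    print(n,s[k,4],q.mean(0).round(4),cv2.minAreaRect(q[:,:2].astype(np.float32)*1000),ce[k]); return q
q=blob("knob",(z>.098)&(z<.115)&(np.hypot(x-.558,y+.136)<.06))
q=blob("post",(z>.104)&(z<.12)&(np.hypot(x-P(2.2,0)[0],y-P(2.2,0)[1])<.06)); print(np.arctan2(q[:,1].mean()-pv[1],q[:,0].mean()-pv[0]))
u,v=pix(f,[pv[0]+.125*np.cos(2.2),pv[1]+.125*np.sin(2.2),.022]).astype(int);print(u,v)
cv2.imwrite("pics/crop2.png",cv2.resize(f["image"][max(v-55,0):v+55,max(u-60,0):u+60,::-1],None,fx=5,fy=5,interpolation=cv2.INTER_CUBIC))
E
```

```text
free [-3.13993019e+00 -4.24405905e-04  9.13747420e-01] [ 0.5575 -0.1356  0.0874] 10.1583
[ 0.3  0.5 -0.1] 12.4167
grip 0.202153785650947 25.674850344657898 [-1.1  1.1  2.2]Traceback (most recent call last):
  File "<stdin>", line 14, in <module>
AttributeError: 'float' object has no attribute 'round'
```

```bash
cat > swing.py <<'E'
from plant import robot
from h import *
import sys
S=robot.sense; pv=np.array([.542,-.042])
P=lambda a,z:[pv[0]+.092*np.cos(a),pv[1]+.092*np.sin(a),z]
def swing(a0,a1,n):
    for a in np.linspace(a0,a1,n+1)[1:]:
        robot.move_straight(P(a,.088),vel=.06,attitude=[np.pi,0,a])
        s=S(); print(round(a,2),s["wrist_force"].round(1),round(float(s["gripper_force"]),1),round(s["t"],2),s["tcp_pos"].round(4))
def look(n,a):
    robot.goto([.53,-.07,.36],[np.pi,0,.9])
    f=robot.grab_frame("wrist"); np.savez(f"pics/w{n}.npz",**f); print(S()["t"],S()["joint_pos"].round(2))
    C=cloud(f);x,y,z=np.moveaxis(C,-1,0)
    def blob(n,m):
        n_,l,s,ce=cv2.connectedComponentsWithStats(m.astype(np.uint8)); k=1+np.argmax(s[1:,4]); q=C[l==k]
        print(n,s[k,4],q.mean(0).round(4),cv2.minAreaRect(q[:,:2].astype(np.float32)*1000),ce[k]); return q
    q=blob("knob",(z>.098)&(z<.115)&(np.hypot(x-.558,y+.136)<.06))
    q=blob("post",(z>.104)&(z<.12)&(np.hypot(x-P(a,0)[0],y-P(a,0)[1])<.06)); print(np.arctan2(q[:,1].mean()-pv[1],q[:,0].mean()-pv[0]))
    u,v=pix(f,[pv[0]+.125*np.cos(a),pv[1]+.125*np.sin(a),.022]).astype(int);print(u,v)
    cv2.imwrite(f"pics/full{n}.png",f["image"][...,::-1])
    cv2.imwrite(f"pics/crop{n}.png",cv2.resize(f["image"][max(v-55,0):v+55,max(u-60,0):u+60,::-1],None,fx=5,fy=5,interpolation=cv2.INTER_CUBIC))
E
python3 - <<'E'
from swing import *
print(S()["t"],S()["tcp_pos"])
swing(1.4,2.20,8)
robot.sleep(.2); robot.grip(1.0)
robot.move_straight(P(2.2,.16),vel=.2); look(2,2.2)
E
```

```text
13.3417 [0.55768641 0.04877036 0.08820983]
1.5 [-2.1  0.5  3.8] 25.9 13.64 [0.5487 0.0499 0.0882]
1.6 [-1.2  1.3  4.8] 26.0 13.94 [0.5395 0.0501 0.0882]
1.7 [-1.6  1.7  5.1] 26.1 14.24 [0.5303 0.0494 0.0882]
1.8 [-1.9  1.7  5.9] 26.1 14.54 [0.5212 0.0478 0.0882]
1.9 [-1.2  2.   6.3] 26.1 14.84 [0.5123 0.0453 0.0882]
2.0 [-2.7  1.1  6.3] 26.2 15.14 [0.5036 0.0419 0.0881]
2.1 [-1.4  2.7  5.3] 26.0 15.44 [0.4961 0.0378 0.0881]
2.2 [-1.5  3.   6.4] 26.1 15.74 [0.4882 0.0328 0.0881]
18.2083 [-0.68  0.19  0.87  1.74 -0.15  1.29 -0.45]
knob 552 [ 0.5578 -0.1336  0.1059] ((557.494873046875, -135.09136962890625), (75.34036254882812, 12.606409072875977), 50.80889892578125) [366.98913043 190.65036232]
post 203 [0.4898 0.0329 0.1104] ((489.338623046875, 32.976531982421875), (17.238805770874023, 17.722328186035156), 74.82353973388672) [239.97536946 120.5320197 ]
2.17954794623475
231 111
```

View pics/crop2.png

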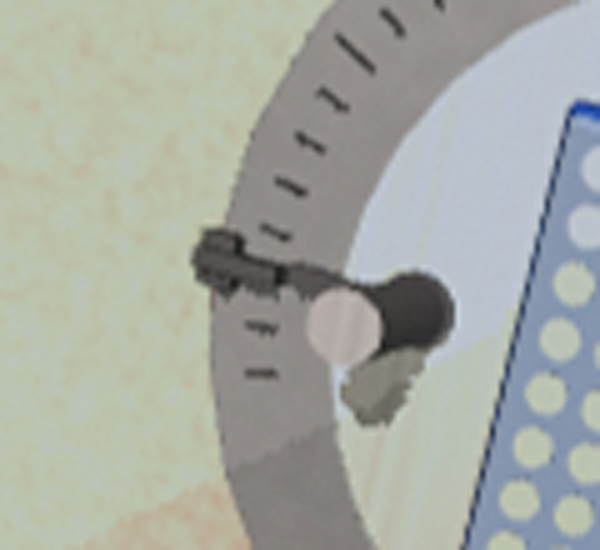

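The crop shows the pointer tip at about (285,278) meeting the clip's inner end at (280,272), so they are nearly in line. I'll measure the residual from this frame.

```bash
python3 - <<'E'
from h import *
from scipy.optimize import least_squares
pv=np.array([.542,-.042])
for n in (1,2):
    f=dict(np.load(f"pics/w{n}.npz"));C=cloud(f);x,y,z=np.moveaxis(C,-1,0)
    d=np.hypot(x-pv[0],y-pv[1]);a=np.arctan2(y-pv[1],x-pv[0])
    g=f["image"].mean(2)
    for nm,m in [("clip top",(z>.026)&(z<.04)&(d>.128)&(d<.16)&(abs(a-2.2)<.15)),("clip inner",(z>.026)&(z<.04)&(d>.128)&(d<.145)&(abs(a-2.2)<.15)),("pointer dark",(g<90)&(z<.03)&(z>.012)&(d>.112)&(d<.127)&(abs(a-(1.3 if n==1 else 2.2))<.1))]:
        print(n,nm,m.sum(),np.round([np.median(a[m]),a[m].mean(),a[m].min(),a[m].max(),z[m].mean(),d[m].mean()],3))
E
```

```text
1 clip top 50 [2.201 2.201 2.18  2.225 0.03  0.142]
1 clip inner 32 [2.2   2.201 2.18  2.225 0.03  0.138]
1 pointer dark 35 [1.311 1.312 1.286 1.349 0.026 0.12 ]
2 clip top 84 [2.199 2.198 2.163 2.221 0.03  0.143]
2 clip inner 48 [2.198 2.198 2.164 2.221 0.03  0.137]
2 pointer dark 36 [2.185 2.189 2.162 2.237 0.025 0.121]
```

The residual is about 0.012 rad, or 1.6 mm, which is well inside tolerance. Now I'll tighten with torque feedback.

```bash
python3 - <<'E'
from swing import *
k=[.5578,-.1356]; yaw=.887
robot.goto([*k,.16],[np.pi,0,yaw]); robot.move_straight([*k,.087],vel=.08); robot.sleep(.2)
t0=tz(robot,10); print("tare",t0,S()["joint_pos"][6],S()["t"])
robot.grip(0.0,80); J=S()["joint_pos"].copy(); print(S()["opening"],tz(robot,6)-t0)
d=0;T=0
while J[6]-d>-2.55 and S()["t"]<52:
    d+=.1 if T<.36 else (.05 if T<.46 else .025)
    q=J.copy();q[6]-=d;robot.move_joints(q);T=tz(robot,4 if T<.36 else 10)-t0
    print(round(d,3),round(S()["joint_pos"][6]-J[6],3),round(T,3),S()["wrist_force"].round(1),round(S()["t"],2))
    if T>.535: break
E
```

```text
tare 0.018029599946777428 -0.030991713963170693 20.5
0.20785234869424118 -0.019718249005585935
0.1 -0.098 0.209 [-1.1  0.4  3.3] 21.57
0.2 -0.197 0.217 [-1.5  1.   3. ] 21.88
0.3 -0.297 0.222 [-0.5 -0.7  2.2] 22.2
0.4 -0.397 0.246 [-0.6 -1.1  2. ] 22.52
0.5 -0.497 0.228 [-0.5 -1.8  1.7] 22.83
0.6 -0.597 0.255 [ 0.1 -1.9  1.7] 23.15
0.7 -0.697 0.225 [ 0.7 -3.6  1.8] 23.47
0.8 -0.797 0.243 [ 2.4 -4.2  0.4] 23.78
0.9 -0.896 0.24 [ 2.7 -5.5  0.5] 24.1
1.0 -0.996 0.244 [ 2.5 -4.3  0.1] 24.42
1.1 -1.096 0.28 [ 2.1 -5.3  0.5] 24.73
1.2 -1.196 0.338 [ 1.8 -5.2  1.4] 25.05
1.3 -1.296 0.379 [ 1.8 -6.5  1.7] 25.37
1.35 -1.346 0.45 [ 1.3 -5.9  1.7] 25.78
1.4 -1.395 0.454 [ 1.  -5.7  0.9] 26.2
1.45 -1.445 0.472 [ 1.3 -5.2  1.3] 26.62
1.475 -1.47 0.506 [ 0.8 -7.6  1.6] 27.03
1.5 -1.495 0.518 [-0.3 -5.5  2.2] 27.45
1.525 -1.52 0.532 [ 1.1 -6.4  1.4] 27.87
1.55 -1.545 0.518 [ 0.5 -6.5  2.3] 28.28
1.575 -1.57 0.543 [ 0.4 -6.8  2.2] 28.7
```

```bash
python3 - <<'E'
from swing import *
q=[];e=[];w=[]
for _ in range(25): 
    robot.sleep(.02); s=S(); q.append(s["torque"]); e.append(s["effort"][6]);w.append(s["wrist_force"])
q=np.array(q);print(q.mean(0).round(3),q[:,2].std().round(3),q[:8,2].mean(),q[-8:,2].mean(),"eff",np.mean(e),np.std(e),np.mean(w,0).round(2),s["tcp_rot"],s["tcp_pos"],s["t"])
E
```

```text
[-1.417 -0.107  0.559] 0.026 0.5683153788223296 0.5597602227932894 eff -0.5647657379508019 0.000126648217639938 [ 0.59 -6.39  1.88] [ 3.14054804e+00 -4.91086029e-04 -6.83435956e-01] [ 0.55744546 -0.13673713  0.08769323] 29.1167
```

J7 effort, which has very little noise, reads 0.565 N m, inside the 0.48–0.62 window. I'll unwind the shaft gently, release, back off and check the pointer.

```bash
python3 - <<'E'
from swing import *
j=S()["joint_pos"].copy(); j0=j[6]
for d in (.05,.1,.15):
    j[6]=j0+d; robot.move_joints(j); robot.sleep(.15); print(d,round(float(S()["effort"][6]),4))
robot.grip(1.0); p=S()["tcp_pos"]; robot.move_straight([p[0],p[1],.18],vel=.15)
look(3,2.19)
f=dict(np.load("pics/w3.npz"));C=cloud(f);x,y,z=np.moveaxis(C,-1,0)
d=np.hypot(x-pv[0],y-pv[1]);a=np.arctan2(y-pv[1],x-pv[0]);g=f["image"].mean(2)
for m in [(z>.026)&(z<.04)&(d>.128)&(d<.16)&(abs(a-2.2)<.15),(g<90)&(z<.03)&(z>.012)&(d>.112)&(d<.127)&(abs(a-2.2)<.1)]: print(m.sum(),a[m].mean().round(3))
E
```

```text
0.05 -0.4276
0.1 -0.3142
0.15 -0.195
32.775 [-0.47  0.16  0.61  1.73 -0.1   1.29 -0.51]
knob 574 [ 0.5576 -0.1342  0.1056] ((557.2088623046875, -135.12191772460938), (12.065077781677246, 75.16828918457031), 63.19932174682617) [366.57491289 190.52264808]
post 197 [0.4901 0.033  0.1105] ((489.8222351074219, 33.138519287109375), (16.306991577148438, 17.131633758544922), 50.86430740356445) [239.31472081 119.99492386]
2.175968373647119
231 110
82 2.199
37 2.188
```

View pics/full3.png

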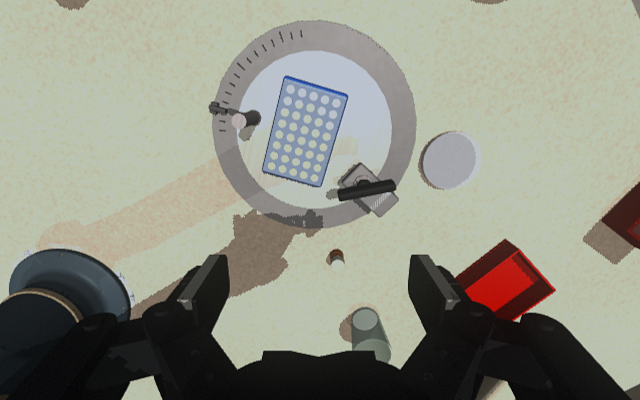

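The view shows the pointer at the clip (215,108), the knob free at (367,190), and nothing else disturbed. The 0.215 rad springback agrees with about 0.55 N m, so I'm handing it in.

```bash
python3 -c "
from plant import robot
print(robot.close_job(), robot.sense()['t'])"
```

```text
the job is handed in; nothing more can be done
the job is handed in; nothing more can be done
```

I loosened the clamp, swung the nest to within about 2 mm of the index clip, retightened the knob to about 0.56 N m, released it and handed the job in at about 33 s; the verdict was not shown, and pad force could only be inferred from torque.

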